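Point out the wrong vial and stop the line

TASK

One vial in the white tray has an orange stopper instead of a black one: point it out to the inspection camera by bringing the fingertips straight above its stopper, two or three centimetres away, and keep them there for a good two seconds without touching any vial. Then push the red-balled toggle lever on the grey box all the way over to its far side, away from the robot, to stop the line, leave it there and move clear. Grasp nothing, and do not disturb the vials, the swab jar, the forceps or the blue bin.

Things in the scene. Friction and masses are not known exactly. Their poses are not given: they have to be found in the camera images.
- odd_vial: The wrong vial: glass, 22 mm across, 80 mm tall in all, with a 22 mm wide ORANGE stopper (the other five have black ones). Loose, upright in a pocket of the tray. Origin: centre of its underside, 12 mm above the table; z up along the vial.
- odd_top (a point): Centre of the top of the orange stopper, 92 mm above the table. The nearest other stoppers, all equally high, are 50 mm away centre to centre.
- vial1: A good glass vial like odd_vial, 22 mm across and 80 mm tall, but with a black stopper; loose, upright in a tray pocket. Origin: centre of its underside. Leave it alone.
- vial2: A good glass vial like odd_vial, 22 mm across and 80 mm tall, but with a black stopper; loose, upright in a tray pocket. Origin: centre of its underside. Leave it alone.
- vial3: A good glass vial like odd_vial, 22 mm across and 80 mm tall, but with a black stopper; loose, upright in a tray pocket. Origin: centre of its underside. Leave it alone.
- vial4: A good glass vial like odd_vial, 22 mm across and 80 mm tall, but with a black stopper; loose, upright in a tray pocket. Origin: centre of its underside. Leave it alone.
- vial5: A good glass vial like odd_vial, 22 mm across and 80 mm tall, but with a black stopper; loose, upright in a tray pocket. Origin: centre of its underside. Leave it alone.
- tray: White foam-like vial tray, 130 mm (its x) by 215 mm (its y) and 30 mm high, fixed to the table, with two rows of four pockets 18 mm deep; the six vials stand 62 mm out of it. Origin: centre of its underside.
- station: Grey line-stop box with the toggle on it, 140 mm (x) by 120 mm (y) and 35 mm high, fixed to the table. A black block 25 mm high in the middle of its top carries the lever; a green and a yellow lamp dome at the edge of the top away from the robot. Origin: centre of its underside; its x axis points from the near side (where the lever leans at first) to the far side, across the lever's hinge. It may be turned up to 0.45 rad.
- toggle_tip (a point): Centre of the red ball (26 mm across) at the end of the toggle lever. The steel lever, 10 mm thick, runs 80 mm from its hinge to this point; the hinge lies along the station's y axis, 57 mm above the table over the station's origin. The ball is about 127 mm above the table at either end of the swing and 137 mm half-way.
- toggle (a joint): Angle of the toggle lever (rad): 0 leans 0.5 rad to the station's -x (near side), 0.5 upright, 1.0 leans 0.5 rad to +x (far side, end stop). It has light friction (about 1 N at the ball) and stays where it is left.
- jar: White jar of cotton swabs, 44 mm across, 70 mm high (104 mm with the swabs); loose, between tray and station. Origin: centre of its underside. Leave it alone.
- forceps: Steel forceps, 110 mm long, 4 mm thick, lying flat between tray and station, nearer the robot than the jar; loose. Origin: about its middle, on the underside; x along it. Leave it alone.
- bin: Blue two-part bin of small parts, 120 mm (x) by 210 mm (y), 75 mm high, fixed beyond the work. Origin: centre of its underside. Leave it alone.

How it is judged:
By the outcome, as a careful person would: the job done as asked, in the order asked, and still so for the second after the job is handed in, with the robot touching nothing.
It also fails if it takes over 51 s, if anything falls off the work surface, if the arm or the gripper's body presses on something with over 40 N, if the wrist force passes 120 N, or if a joint passes its speed limit or range.

ROBOT

A 7-joint arm with a two-finger parallel gripper is mounted at the origin on the work surface. World frame = base frame: x ahead of the robot, y to its left, z up, the work surface at z = 0. Lengths are in m, angles in rad, forces in N, time in s.
With the tool pointing down it reaches from about 0.425 to 0.875 m from the base axis. Payload 4.7 kg.
Tool frame: the origin (TCP) lies at the very end of the fingers, on their centre line; the grasp point (between the pads) lies 19 mm behind it (env.grip_point_offset is the distance from the TCP to the grasp point, in m); x points along the fingers, z is the direction in which the jaws open and shut, and the axes are right-handed (so a half turn about x gives the same grasp; the last joint's range is limited). The gripper opens to 87 mm and grips with 3 to 60 N. Pads are 19 mm wide; open, the fingers measure 117 mm over their backs; the gripper's body (75 mm by 190 mm) begins 51 mm behind the grasp point.
Start: joints at [-1.199, 0.321, -0.07, 1.45, 0.023, 1.371, -0.057], TCP at [0.228, 0.609, 0.223] pointing down, gripper open.
Joint ranges: [-2.86, 2.86], [-0.3, 2.09], [-1.38, 1.24], [0.06, 2.45], [-1.56, 4.7], [0.09, 2.05], [-2.69, 2.69]. Speed limits (rad/s): [2.57, 2.57, 3.14, 3.14, 3.14, 3.14, 3.14].

INTERFACE

Orientations are given as a unit quaternion [x, y, z, w].
In Python, from rig import env, snapshot, camera_info, workorder, recognise, spot_point gives the robot as it stands.
- The arm moves only by the tool play_rows, never from a script. Its argument "series" is text: rows parted by semicolons, each of 7 numbers parted by spaces: the shift along the tool's x, y, z in mm, then the turn, a rotation vector about the tool's x, y, z in degrees, then the closure in counts, from 0 (fully open) to 255 (shut). A call has 1 to 10 rows; each row is the pose to reach, as a shift and turn from the pose measured when the call began, along the tool's axes at that moment; what a row does not reach only later rows make up. A row lasts 1/12 s, in which the tool goes at most 41.7 mm and 7.16 degrees, less where a joint would pass 70% of its speed; a pose out of reach is approached as far as the arm can. A call with a gripper value outside its range is refused whole. The fingers move at their own pace and stop on an object; "force" is the grip in N (left out, the last holds). Time passes only in rows, so rows that repeat a pose let the fingers close. It gives the time, the measured TCP pose, the force and the opening at its end, in the units of the state.
- env.sense(): the state, without advancing time (a new reading comes with each control period).
- snapshot(name): name is "side" or "top" or "wrist"; returns the picture (400x640x3 uint8, blue, green, red); there is no depth.
- camera_info(name): a dict with "intrinsics" (3x3 intrinsics, pixels), "distortion" ([k1, k2, p1, p2, k3] as OpenCV has them; the pictures are not rectified), "R" (3x3) and "t" (3): a world point X has camera coordinates R X + t; the wrist camera has in their place "T_tool_cam" (4x4, takes a point from camera to tool coordinates, whose origin is the TCP and whose axes are the tool frame's). Camera axes: x right, y down, z forward; pixel columns grow to the right and rows downward; lengths in m; the calibration is good to about 2 mm. A picture is of the moment at which its call begins: read the wrist's pose just before it. camera_info takes no time and is no camera call.
- workorder.job_done(): hands the job in, once; it reports no verdict.
Trained networks look in the newest picture that a camera, given by its name, has taken for a name from the list of things; names that differ only in an ending like _2 or _b are one class to them, and where a whole thing is asked for, a point or a joint stands for the part that bears it (a point fixed in the world has none). Each returns a list of dicts, best first, with "p" (0 to 1); they miss things now and then, are a little off and sometimes report something else, mostly with a low value. They report only what shows in the picture. A call takes as long as a camera call.
- recognise(camera, name): "bbox" ([left, top, right, bottom] in pixels, round what is visible of it).
- spot_point(camera, name): "point" ([row, column] in pixels: a listed point, or the origin of a listed thing).
The state is a dict: "clock": time; "joint_pos": joint angles; "qd": joint speeds; "joint_efforts": joint torques, N m; "ee_pos": TCP position; "ee_rot": TCP orientation; "ft_force": force on the tool from outside, world axes, zero at the start; "torque": the same for the moment, N m; "opening": opening from 0.0 (shut) to 1.0 (fully open).
Only numpy, scipy, OpenCV 4.12 (cv2) and the standard library are available. Lean on these libraries where they do the work, as an engineer would, in place of code of your own. Each camera call takes 0.05 s, during which the arm holds its last target.

## Working session

There is one attempt and no reset: what is moved stays moved. The work goes in short steps, Python scripts to look and compute and a tool call to move; the robot and the scene stay as the last step left them, time stands still between calls to the robot, and variables do not carry over. Pictures are saved under pics/ and viewed, and the job is handed in when it is done.

Besides the shell and the picture viewer there is one more tool, called after "Request:" as name(argument=value, ...), one argument or row to a line, values as JSON. play_rows: Moves the arm, as the interface text tells. Its arguments: {"type":"object","properties":{"series":{"type":"string"},"force":{"type":"number"}},"required":["series"]}

```bash
ls; mkdir -p pics; python3 - <<'E'
from rig import env, snapshot, camera_info, workorder, recognise, spot_point
import cv2,numpy as np
np.set_printoptions(precision=4,suppress=True)
s=env.sense();print(s['clock'],s['ee_pos'],s['ee_rot'],s['opening'])
for c in ['side','top']:
    cv2.imwrite(f'pics/{c}0.png',snapshot(c))
    i=camera_info(c);print(c,i)
    print(spot_point(c,'odd_top')[:2],spot_point(c,'toggle_tip')[:2],spot_point(c,'station')[:1],spot_point(c,'jar')[:1])
print(camera_info('wrist'))
print(env.sense()['clock'])
E
```

```text
pics
0.0 [0.2275 0.6083 0.2215] [-0.4035  0.5815  0.4026  0.5804] 1.0010295985480309
side {'intrinsics': array([[416.5603,   0.    , 321.0874],
       [  0.    , 416.5603, 196.7221],
       [  0.    ,   0.    ,   1.    ]]), 'distortion': array([-0.0149,  0.    ,  0.    ,  0.    ,  0.    ]), 'R': array([[ 0.7049, -0.7091,  0.0186],
       [-0.4596, -0.4766, -0.7494],
       [ 0.5403,  0.5197, -0.6618]]), 't': array([-0.4305,  0.3565,  0.6505])}
[{'point': [264.3, 356.4], 'p': 0.66}, {'point': [291.3, 314.2], 'p': 0.38}] [{'point': [171.1, 225.1], 'p': 0.72}] [{'point': [210.9, 238.4], 'p': 0.84}] [{'point': [232.1, 308.3], 'p': 0.58}]
top {'intrinsics': array([[380.2508,   0.    , 310.8051],
       [  0.    , 380.2508, 200.6533],
       [  0.    ,   0.    ,   1.    ]]), 'distortion': array([-0.0771,  0.    ,  0.    ,  0.    ,  0.    ]), 'R': array([[ 0.1234, -0.9923, -0.0037],
       [-0.9722, -0.1202, -0.2009],
       [ 0.1989,  0.0284, -0.9796]]), 't': array([-0.0667,  0.6165,  0.8046])}
[{'point': [252.7, 388.6], 'p': 0.5}] [{'point': [249.1, 218.8], 'p': 0.52}] [{'point': [239.0, 230.7], 'p': 0.82}] [{'point': [222.2, 311.7], 'p': 0.7}]
{'intrinsics': array([[353.6606,   0.    , 322.7357],
       [  0.    , 353.6606, 202.3626],
       [  0.    ,   0.    ,   1.    ]]), 'distortion': array([-0.0783,  0.    ,  0.    ,  0.    ,  0.    ]), 'T_tool_cam': array([[-0.0001, -0.295 ,  0.9555, -0.1615],
       [ 0.0008, -0.9555, -0.295 ,  0.0819],
       [ 1.    ,  0.0007,  0.0003, -0.0008],
       [ 0.    ,  0.    ,  0.    ,  1.    ]])}
0.5
```

View pics/side0.png

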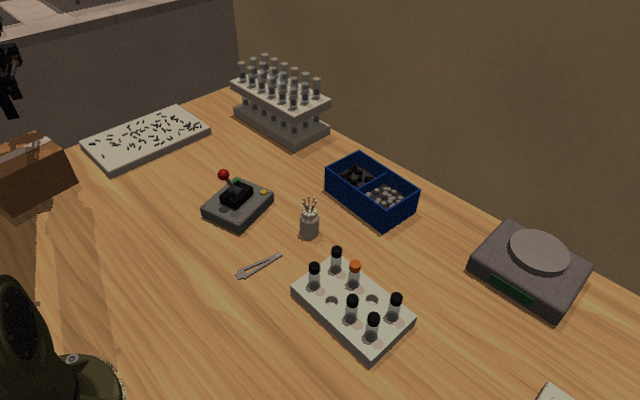

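View pics/top0.png

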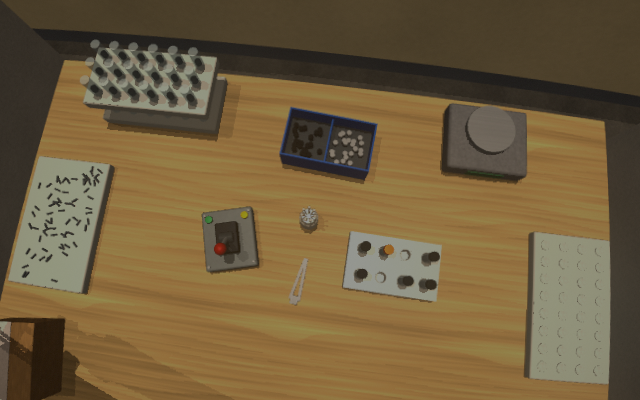

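The side picture shows the orange stopper near row 266, column 355, and the red ball near (174, 224). In the top picture they are near (249, 389) and (249, 220). I'll refine both by colour and triangulate.

```bash
cat > h.py <<'E'
import cv2,numpy as np
from rig import env, snapshot, camera_info, workorder, recognise, spot_point
np.set_printoptions(precision=4,suppress=True)
def ray(c,rc):
    i=camera_info(c);u=cv2.undistortPoints(np.array([[[rc[1],rc[0]]]],float),i['intrinsics'],i['distortion'])[0,0]
    d=i['R'].T@np.array([u[0],u[1],1]);return -i['R'].T@i['t'],d/np.linalg.norm(d)
def onz(c,rc,z):
    o,d=ray(c,rc);return o+d*(z-o[2])/d[2]
def tri(a,b):
    A=np.zeros((3,3));B=np.zeros(3);rs=[ray('side',a),ray('top',b)]
    for o,d in rs:
        P=np.eye(3)-np.outer(d,d);A+=P;B+=P@o
    X=np.linalg.solve(A,B);return X,[np.linalg.norm((np.eye(3)-np.outer(d,d))@(X-o)) for o,d in rs]
def proj(c,X):
    i=camera_info(c);p=cv2.projectPoints(np.array(X,float).reshape(-1,1,3),cv2.Rodrigues(i['R'])[0],i['t'],i['intrinsics'],i['distortion'])[0][:,0];return p[:,::-1]
def blob(im,rc,h0,h1,r=16):
    h=cv2.cvtColor(im,cv2.COLOR_BGR2HSV).astype(int);H=(h[...,0]+20)%180
    m=(H>=h0+20)&(H<=h1+20)&(h[...,1]>185)&(h[...,2]>70)
    k=np.zeros_like(m);r0,c0=map(int,rc);k[r0-r:r0+r,c0-r:c0+r]=1;m&=k
    n,l,st,ce=cv2.connectedComponentsWithStats(m.astype(np.uint8));j=1+np.argmax(st[1:,4]);return ce[j][::-1],st[j]
E
python3 - <<'E'
from h import *
S=cv2.imread('pics/side0.png');T=cv2.imread('pics/top0.png')
o=blob(S,(266,355),4,18),blob(T,(249,389),4,18);b=blob(S,(174,224),-10,5),blob(T,(249,220),-10,5)
print(o,b)
print(tri(o[0][0],o[1][0]),onz('side',o[0][0],.087),onz('top',o[1][0],.087))
print(tri(b[0][0],b[1][0]),onz('side',b[0][0],.127),onz('top',b[1][0],.127))
for c,im in(('side',S),('top',T)):
    for n,z in(('station',0),('jar',0),('bin',0),('tray',0),('forceps',0)):
        p=spot_point(c,n)
        if p:print(c,n,p[0],onz(c,p[0]['point'],z))
    for n,z in (('station_corners',.035),):
        pass
cv2.imwrite('pics/z.png',np.hstack([cv2.resize(S[140:240,180:290],None,fx=3.5,fy=3.5,interpolation=2),cv2.resize(T[195:295,180:290],None,fx=3.5,fy=3.5,interpolation=2)]))
E
```

```text
((array([265.5146, 354.7087]), array([350, 260,  11,  13, 103], dtype=int32)), (array([248.9655, 388.4483]), array([384, 245,   9,   9,  58], dtype=int32))) ((array([172.7705, 222.7541]), array([218, 169,  11,   8,  61], dtype=int32)), (array([248.1124, 218.8652]), array([214, 243,  11,  11,  89], dtype=int32)))
(array([ 0.529 , -0.1706,  0.0857]), [np.float64(0.0010776715293400118), np.float64(0.0010776715293400756)]) [ 0.5272 -0.1707  0.087 ] [ 0.5297 -0.1711  0.087 ]
(array([0.4836, 0.1827, 0.1335]), [np.float64(0.0003162562524200899), np.float64(0.00031625625241994384)]) [0.4876 0.1904 0.127 ] [0.4842 0.1841 0.127 ]
side station {'point': [210.9, 238.4], 'p': 0.84} [0.5087 0.1846 0.    ]
side jar {'point': [232.1, 308.3], 'p': 0.58} [0.5821 0.0136 0.    ]
side bin {'point': [198.9, 370.4], 'p': 0.81} [ 0.7768 -0.0126  0.    ]
side tray {'point': [306.7, 351.4], 'p': 0.59} [ 0.5024 -0.1922 -0.    ]
side forceps {'point': [261.0, 262.9], 'p': 0.89} [0.4513 0.0198 0.    ]
top station {'point': [239.0, 230.7], 'p': 0.82} [0.5154 0.1915 0.    ]
top jar {'point': [222.2, 311.7], 'p': 0.7} [0.5802 0.0028 0.    ]
top bin {'point': [148.0, 328.6], 'p': 0.84} [ 0.7728 -0.0163  0.    ]
top tray {'point': [265.1, 392.6], 'p': 0.95} [ 0.5014 -0.2008  0.    ]
top forceps {'point': [278.4, 298.2], 'p': 0.86} [0.4434 0.0179 0.    ]
```

View pics/z.png

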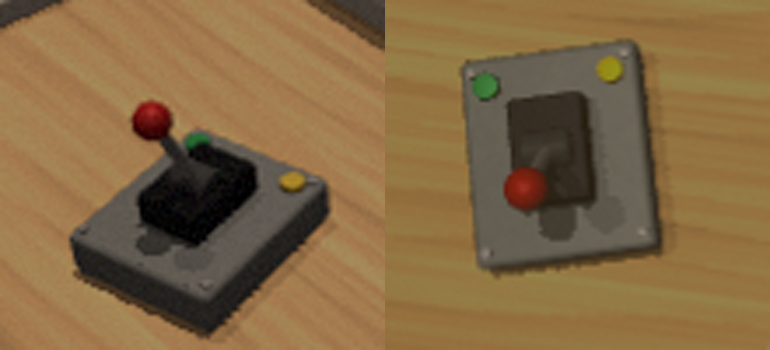

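```bash
python3 - <<'E'
from h import *
print(tri((174.3,223.4),(248.7,219.5)), onz('top',(248.7,219.5),.127),onz('side',(174.3,223.4),.127))
f=lambda x,y:(y/3.5+195,(x-385)/3.5+180)
C=[onz('top',f(*p),.035) for p in((465,62),(633,42),(660,245),(480,270))]
g=lambda x,y:(y/3.5+140,x/3.5+180)
D=[onz('side',g(*p),.035) for p in((198,130),(328,182),(208,302),(73,238))]
for Q in(C,D):
    Q=np.array(Q);c=Q.mean(0);v=(Q[0]+Q[1]-Q[2]-Q[3])/2;w=(Q[0]+Q[3]-Q[1]-Q[2])/2
    print(Q[:,:2],c,np.linalg.norm(v),np.linalg.norm(w),np.arctan2(v[1],v[0]),np.arctan2(-w[0],w[1]))
    a=np.arctan2(v[1],v[0])
    for p in(-.038,.038):print(c[:2]+p*np.array([np.cos(a),np.sin(a)]))
from scipy.spatial.transform import Rotation as R
s=env.sense();print(R.from_quat(s['ee_rot']).as_matrix())
E
```

```text
(array([0.4833, 0.1817, 0.13  ]), [np.float64(0.0003162878871195574), np.float64(0.00031628788711958553)]) [0.4832 0.1826 0.127 ] [0.4854 0.1848 0.127 ]
[[0.5656 0.2593]
 [0.5932 0.1485]
 [0.4621 0.1104]
 [0.4308 0.2252]] [0.5129 0.1859 0.035 ] 0.13776616258949487 0.11659501066389334 0.26526553751994286 0.25495178082838976
[0.4763 0.1759]
[0.5496 0.1958]
[[0.5615 0.2566]
 [0.5921 0.1465]
 [0.4606 0.1098]
 [0.4321 0.2209]] [0.5116 0.1835 0.035 ] 0.13536044325978738 0.11448450866457306 0.27055597972523066 0.26093201736438165
[0.4749 0.1733]
[0.5482 0.1936]
[[ 0.0001 -0.9367  0.3502]
 [ 0.0001  0.3502  0.9367]
 [-1.     -0.      0.0001]]
```

Request:
play_rows(
  series="0 -277 -312 0 0 0 255;0 -277 -312 0 0 0 255;0 -277 -312 0 0 0 255;0 -277 -312 0 0 0 255;0 -277 -312 0 0 0 255;0 -277 -312 0 0 0 255;0 -277 -312 0 0 0 255;0 -277 -312 0 0 0 255;0 -277 -312 0 0 0 255;0 -277 -312 0 0 0 255",
)

```text
clock: 1.83
ee_pos: [0.378, 0.2181, 0.2229]
ee_rot: [-0.403, 0.581, 0.403, 0.581]
ft_force: [1.0, 0.6, 0.3]
opening: 0.327
```

Request:
play_rows(
  series="0 -278 -312 0 0 0 255;0 -278 -312 0 0 0 255;0 -278 -312 0 0 0 255;0 -278 -312 0 0 0 255;0 -278 -312 0 0 0 255;0 -278 -312 0 0 0 255;0 -278 -312 0 0 0 255;0 -278 -312 0 0 0 255;0 -278 -312 0 0 0 255;0 -278 -312 0 0 0 255",
)

```text
clock: 2.67
ee_pos: [0.5287, -0.1703, 0.2233]
ee_rot: [-0.403, 0.58, 0.403, 0.582]
ft_force: [0.9, 1.2, -0.1]
opening: 0.003
```

Request:
play_rows(
  series="0 0 0 0 0 0 255;0 0 0 0 0 0 255;0 0 0 0 0 0 255",
)

```text
clock: 2.92
ee_pos: [0.5285, -0.1697, 0.223]
ee_rot: [-0.403, 0.58, 0.403, 0.582]
ft_force: [1.4, 0.9, 0.1]
opening: 0.006
```

```bash
cat >> h.py <<'E'
from scipy.spatial.transform import Rotation as Ro
def wray(s,rc):
    i=camera_info('wrist');u=cv2.undistortPoints(np.array([[[rc[1],rc[0]]]],float),i['intrinsics'],i['distortion'])[0,0]
    M=Ro.from_quat(s['ee_rot']).as_matrix();T=i['T_tool_cam']
    return M@T[:3,3]+s['ee_pos'], M@T[:3,:3]@np.array([u[0],u[1],1])
def wz(s,rc,z):
    o,d=wray(s,rc);return o+d*(z-o[2])/d[2]
E
python3 - <<'E'
from h import *
s=env.sense();im=snapshot('wrist');print(s['clock'],s['ee_pos'],s['opening'],s['joint_pos'])
cv2.imwrite('pics/w1.png',im);print(spot_point('wrist','odd_top'))
cv2.imwrite('pics/s1.png',snapshot('side'))
E
```

```text
2.9167 [ 0.5285 -0.1697  0.223 ] 0.005525723948231348 [-0.4325  0.1354  0.7673  1.7149 -0.0992  1.3291  1.5675]
[{'point': [195.1, 320.0], 'p': 0.75}]
```

View pics/w1.png

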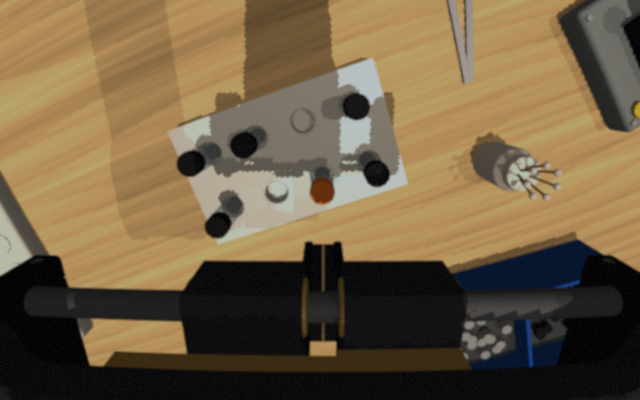

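View pics/s1.png

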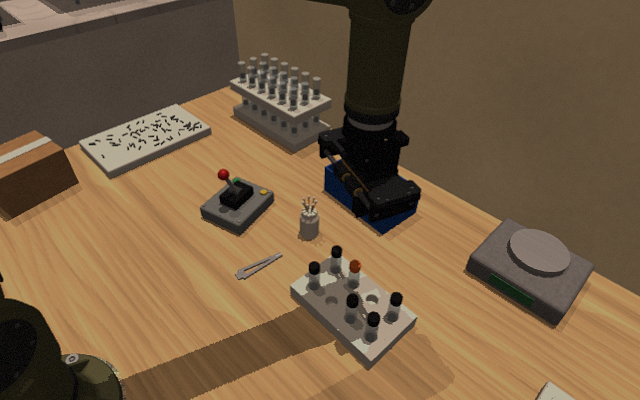

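The wrist picture shows the orange stopper at about row 190, column 322, just ahead of the fingers. I'll compute its position and check the TCP against the side view.

```bash
python3 - <<'E'
from h import *
s=env.sense()
im=cv2.imread('pics/w1.png');b=blob(im,(190,321),2,20,20);print(b)
for rc in (b[0],(188.5,321)):print(wz(s,rc,.092),wz(s,rc,.088))
print(proj('side',[s['ee_pos']]),proj('top',[s['ee_pos']]))
E
```

```text
(array([190.5622, 321.7105]), array([312, 178,  21,  25, 418], dtype=int32))
[ 0.5266 -0.1685  0.092 ] [ 0.5276 -0.1689  0.088 ]
[ 0.5246 -0.1685  0.092 ] [ 0.5256 -0.1688  0.088 ]
[[212.3757 360.0362]] [[243.5637 401.5338]]
```

Request:
play_rows(
  series="30 0 0 0 0 0 255;55 0 0 0 0 0 255;75 0 0 0 0 0 255;90 0 0 0 0 0 255;100 0 0 0 0 0 255;105 0 0 0 0 0 255;105 0 0 0 0 0 255;105 0 0 0 0 0 255;105 0 0 0 0 0 255;105 0 0 0 0 0 255",
)

```text
clock: 3.9
ee_pos: [0.5297, -0.168, 0.1194]
ee_rot: [-0.404, 0.578, 0.404, 0.582]
ft_force: [0.1, 0.1, -0.8]
opening: 0.005
```

```bash
python3 - <<'E'
from h import *
s=env.sense();print(s['ee_pos'],s['clock'])
a=[snapshot(c) for c in('side','top','wrist')]
cv2.imwrite('pics/d.png',np.hstack([cv2.resize(a[0][160:320,280:420],(400,457)),cv2.resize(a[2],(400,457))]))
b=blob(a[2],(190,321),2,20,60);print(b);print(wz(s,b[0],.088))
b=blob(a[0],(266,355),4,18);print(b,proj('side',[s['ee_pos']]))
E
```

```text
[ 0.5297 -0.168   0.1194] 3.9
(array([231.4282, 318.7963]), array([302, 216,  34,  31, 766], dtype=int32))
[ 0.5246 -0.1691  0.088 ]
(array([265.9554, 354.5893]), array([350, 260,  11,  13, 112], dtype=int32)) [[252.7511 355.8097]]
```

View pics/d.png

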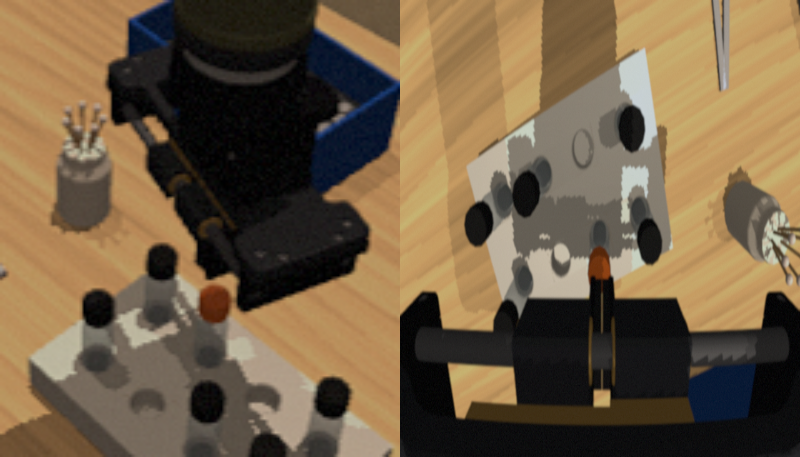

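The tip is just above the orange stopper (side picture, tip at about row 253, column 356). I'll correct by about 2 mm and hold.

Request:
play_rows(
  series="1 1 -2.5 0 0 0 255;1 1 -2.5 0 0 0 255;1 1 -2.5 0 0 0 255;1 1 -2.5 0 0 0 255;1 1 -2.5 0 0 0 255;1 1 -2.5 0 0 0 255;1 1 -2.5 0 0 0 255;1 1 -2.5 0 0 0 255;1 1 -2.5 0 0 0 255;1 1 -2.5 0 0 0 255",
)

```text
clock: 4.88
ee_pos: [0.5276, -0.17, 0.1179]
ee_rot: [-0.404, 0.579, 0.404, 0.582]
ft_force: [-0.5, -1.2, 0.6]
opening: 0.009
```

Request:
play_rows(
  series="0 0 0 0 0 0 255;0 0 0 0 0 0 255;0 0 0 0 0 0 255;0 0 0 0 0 0 255;0 0 0 0 0 0 255;0 0 0 0 0 0 255;0 0 0 0 0 0 255;0 0 0 0 0 0 255;0 0 0 0 0 0 255;0 0 0 0 0 0 255",
)

```text
clock: 5.72
ee_pos: [0.5276, -0.17, 0.1179]
ee_rot: [-0.404, 0.579, 0.404, 0.582]
ft_force: [-0.1, -0.7, -0.8]
opening: 0.006
```

Request:
play_rows(
  series="0 0 0 0 0 0 255;0 0 0 0 0 0 255;0 0 0 0 0 0 255;0 0 0 0 0 0 255;0 0 0 0 0 0 255;0 0 0 0 0 0 255;0 0 0 0 0 0 255;0 0 0 0 0 0 255;0 0 0 0 0 0 255;0 0 0 0 0 0 255",
)

```text
clock: 6.55
ee_pos: [0.5276, -0.17, 0.1179]
ee_rot: [-0.404, 0.579, 0.404, 0.582]
ft_force: [0.2, -0.2, -0.2]
opening: 0.003
```

Request:
play_rows(
  series="0 0 0 0 0 0 255;0 0 0 0 0 0 255;0 0 0 0 0 0 255;0 0 0 0 0 0 255;0 0 0 0 0 0 255;0 0 0 0 0 0 255;0 0 0 0 0 0 255;0 0 0 0 0 0 255;0 0 0 0 0 0 255;0 0 0 0 0 0 255",
)

```text
clock: 7.38
ee_pos: [0.5276, -0.17, 0.1179]
ee_rot: [-0.404, 0.579, 0.404, 0.582]
ft_force: [-0.0, -1.6, 0.3]
opening: 0.005
```

Request:
play_rows(
  series="-40 0 0 0 0 0 255;-80 0 0 0 0 0 255;-103 0 0 0 0 0 255;-103 212 276 -36 0 0 255;-103 212 276 -36 0 0 255;-103 212 276 -36 0 0 255;-103 212 276 -36 0 0 255;-103 212 276 -36 0 0 255;-103 212 276 -36 0 0 255;-103 212 276 -36 0 0 255",
)

```text
clock: 8.22
ee_pos: [0.4398, 0.11, 0.2217]
ee_rot: [0.564, -0.425, -0.563, -0.429]
ft_force: [1.1, 1.0, 0.3]
opening: 0.005
```

```bash
python3 - <<'E'
from h import *
s=env.sense();print(s['ee_pos'],s['clock'],Ro.from_quat(s['ee_rot']).as_matrix())
E
```

```text
[0.4398 0.11   0.2217] 8.2167 [[ 0.0047 -0.9625 -0.2713]
 [ 0.0038 -0.2712  0.9625]
 [-1.     -0.0056  0.0024]]
```

Request:
play_rows(
  series="0 -1 55 0 0 0 255;0 -1 55 0 0 0 255;0 -1 55 0 0 0 255;0 -1 55 0 0 0 255",
)

```text
clock: 8.55
ee_pos: [0.4256, 0.1636, 0.2218]
ee_rot: [0.565, -0.424, -0.564, -0.428]
ft_force: [0.7, -0.4, -0.7]
opening: 0.004
```

```bash
python3 - <<'E'
from h import *
s=env.sense();print(s['ee_pos'],s['clock'],Ro.from_quat(s['ee_rot']).as_matrix())
im=snapshot('wrist');cv2.imwrite('pics/w2.png',im);p=spot_point('wrist','toggle_tip');print(p)
b=blob(im,p[0]['point'],-10,5,30);print(b,wz(s,b[0],.127))
S=snapshot('side');cv2.imwrite('pics/s2.png',S)
b2=blob(S,(174,224),-10,5);print(b2)
E
```

```text
[0.4256 0.1636 0.2218] 8.55 [[ 0.0048 -0.9619 -0.2733]
 [ 0.0031 -0.2733  0.9619]
 [-1.     -0.0055  0.0017]]
[]Traceback (most recent call last):
  File "<stdin>", line 4, in <module>
IndexError: list index out of range
```

View pics/w2.png

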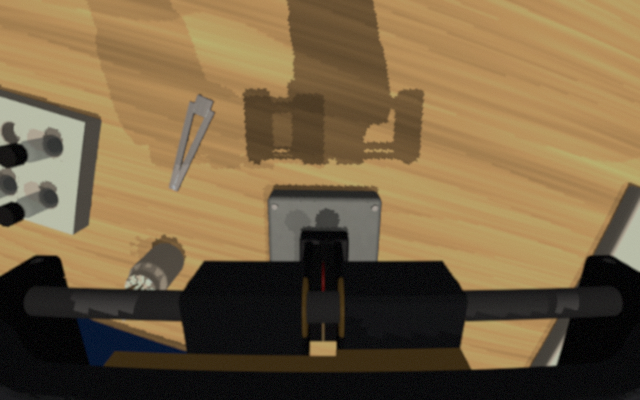

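The ball shows as a red sliver between the fingers at column 323, so it is centred sideways, and the box edges are square to the tool. I'll lower in front of the ball.

Request:
play_rows(
  series="35 0 0 0 0 0 255;70 0 0 0 0 0 255;100 0 0 0 0 0 255;110 0 0 0 0 0 255;110 0 0 0 0 0 255;110 0 0 0 0 0 255",
)

```text
clock: 9.15
ee_pos: [0.4277, 0.1614, 0.1127]
ee_rot: [0.564, -0.426, -0.562, -0.43]
ft_force: [-0.3, -0.1, 0.5]
opening: 0.007
```

```bash
python3 - <<'E'
from h import *
s=env.sense();print(s['ee_pos'],s['clock'],Ro.from_quat(s['ee_rot']).as_matrix())
a=[snapshot(c) for c in('side','wrist')]
cv2.imwrite('pics/e.png',np.hstack([cv2.resize(a[0][110:250,150:290],(400,400)),cv2.resize(a[1],(400,400))]))
E
```

```text
[0.4277 0.1614 0.1127] 9.15 [[ 0.0053 -0.9636 -0.2674]
 [ 0.0033 -0.2674  0.9636]
 [-1.     -0.006   0.0017]]
```

View pics/e.png

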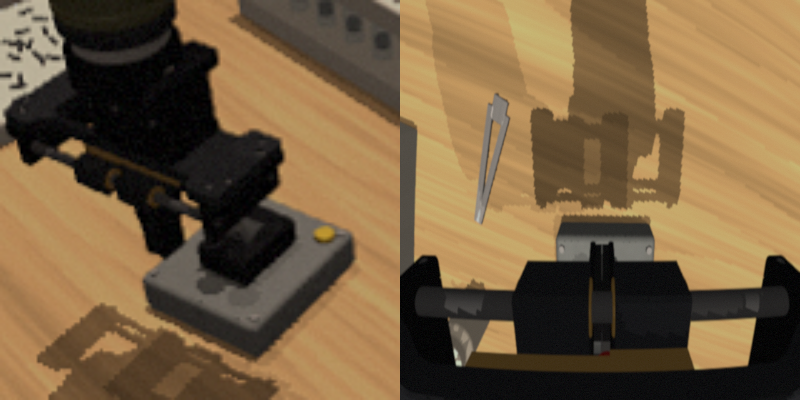

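Request:
play_rows(
  series="0 -12 2 0 0 0 255;0 -24 2 0 0 0 255;0 -32 2 0 0 0 255;0 -40 2 0 0 0 255;0 -48 2 0 0 0 255;0 -56 2 0 0 0 255;0 -64 2 0 0 0 255;0 -70 2 0 0 0 255;0 -70 2 0 0 0 255",
)

```text
clock: 10.0
ee_pos: [0.4968, 0.1833, 0.1146]
ee_rot: [0.565, -0.424, -0.562, -0.431]
ft_force: [0.6, -0.8, -0.7]
opening: 0.006
```

Request:
play_rows(
  series="0 -6 0 0 0 0 255;0 -12 0 0 0 0 255;0 -18 0 0 0 0 255;0 -24 0 0 0 0 255;0 -24 0 0 0 0 255",
)

```text
clock: 10.42
ee_pos: [0.5211, 0.19, 0.1148]
ee_rot: [0.565, -0.424, -0.561, -0.431]
ft_force: [0.2, 0.0, 0.6]
opening: 0.002
```

```bash
python3 - <<'E'
from h import *
s=env.sense();print(s['ee_pos'],s['clock'],s['ft_force'])
a=[snapshot(c) for c in('side','top')]
cv2.imwrite('pics/f.png',np.hstack([cv2.resize(a[0][110:250,150:290],(400,400)),cv2.resize(a[1][170:310,150:290],(400,400))]))
E
```

```text
[0.5211 0.19   0.1148] 10.4167 [0.2249 0.0165 0.6164]
```

View pics/f.png

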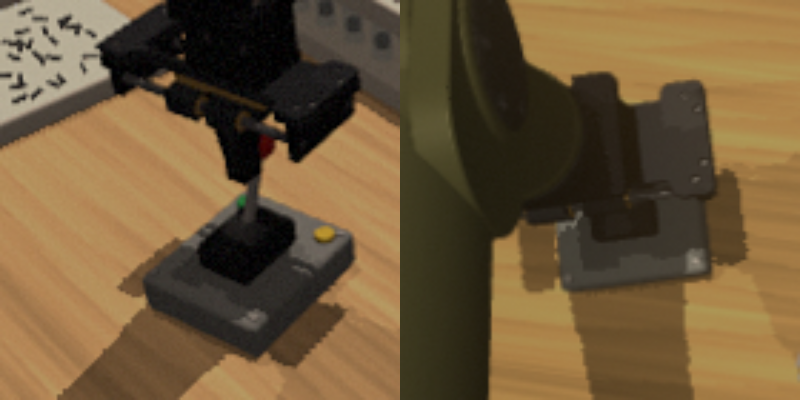

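The side picture shows the red ball at about (145, 265) in the crop, ahead of the fingers, with the lever past upright. I'll push on until the end stop shows in the force.

Request:
play_rows(
  series="0 -4 0 0 0 0 255;0 -8 0 0 0 0 255;0 -8 0 0 0 0 255",
)

```text
clock: 10.77
ee_pos: [0.5286, 0.1921, 0.1149]
ee_rot: [0.565, -0.424, -0.561, -0.431]
ft_force: [0.3, 0.9, 0.1]
opening: 0.003
```

Request:
play_rows(
  series="0 -3 0 0 0 0 255;0 -6 0 0 0 0 255;0 -6 0 0 0 0 255",
)

```text
clock: 11.02
ee_pos: [0.5301, 0.1928, 0.1142]
ee_rot: [-0.563, 0.427, 0.564, 0.428]
ft_force: [-13.1, -2.7, 6.1]
opening: 0.005
```

The force rose to 13 N at the expected end position, which is the end stop. I'll back off and then up.

Request:
play_rows(
  series="0 20 0 0 0 0 255;0 50 0 0 0 0 255;0 80 0 0 0 0 255;0 110 0 0 0 0 255;-30 110 0 0 0 0 255;-65 110 0 0 0 0 255;-105 110 0 0 0 0 255;-120 110 0 0 0 0 255;-120 110 0 0 0 0 255",
)

```text
clock: 11.77
ee_pos: [0.4271, 0.1642, 0.2393]
ee_rot: [0.564, -0.424, -0.562, -0.431]
ft_force: [1.0, 0.3, 0.1]
opening: 0.006
```

```bash
python3 - <<'E'
from h import *
s=env.sense();print(s['ee_pos'],s['clock'],s['ft_force'])
a=[snapshot(c) for c in('side','top')]
cv2.imwrite('pics/s3.png',a[0]);cv2.imwrite('pics/t3.png',a[1])
E
```

```text
[0.4271 0.1642 0.2393] 11.7667 [1.0475 0.3295 0.12  ]
```

View pics/s3.png

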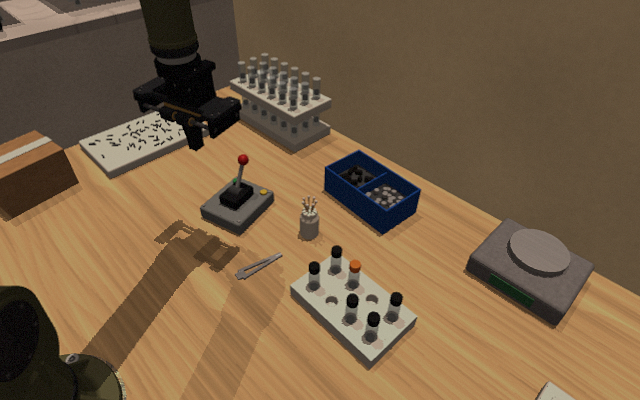

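View pics/t3.png

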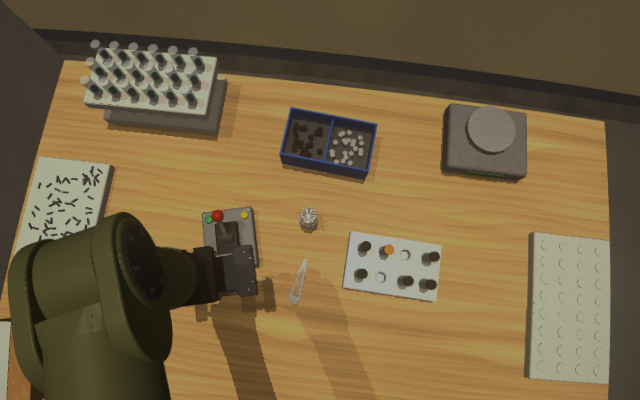

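```bash
python3 - <<'E'
from h import *
S=cv2.imread('pics/side0.png');T=cv2.imread('pics/top0.png');S3=cv2.imread('pics/s3.png');T3=cv2.imread('pics/t3.png')
A=tri(blob(S,(174,224),-10,5)[0],blob(T,(249,220),-10,5)[0]);B=tri(blob(S3,(160,243),-10,5)[0],blob(T3,(216,218),-10,5)[0])
print(A,B,B[0]-A[0],np.linalg.norm((B[0]-A[0])[:2]))
for c,x,y,f in(('s',S,S3,0),('t',T,T3,0)):
    d=cv2.absdiff(x,y).max(2)
    reg=(slice(190,370),slice(230,430)) if c=='s' else (slice(200,305),slice(280,450))
    print(c,(d[reg]>60).sum(),d[reg].mean())
E
```

```text
(array([0.4836, 0.1827, 0.1335]), [np.float64(0.0003162562524200899), np.float64(0.00031625625241994384)]) (array([0.5509, 0.2008, 0.1298]), [np.float64(0.0003608371139657113), np.float64(0.00036083711396553913)]) [ 0.0672  0.0181 -0.0037] 0.06964723614530674
s 81 12.681944444444444
t 0 20.197703081232493
```

Travel measured 70 mm against the nominal 77 mm. I'll check the lever's end angle by projecting the station model into the pictures.

```bash
python3 - <<'E'
from h import *
a=.262;o=np.array([.5125,.185,.057]);e=np.array([np.cos(a),np.sin(a),0])
for q in(0,.1,.8,.9,1.0):
    X=o+80e-3*(np.sin(q-.5)*e+np.cos(q-.5)*np.array([0,0,1]));print(q,X,proj('side',[X]),proj('top',[X]))
from rig import snapshot
S=cv2.imread('pics/side0.png');T=cv2.imread('pics/top0.png');S3=cv2.imread('pics/s3.png');T3=cv2.imread('pics/t3.png')
z=lambda i,r,c:cv2.resize(i[r:r+70,c:c+90],(390,300),interpolation=2)
cv2.imwrite('pics/g.png',np.vstack([np.hstack([z(S,140,195),z(S3,140,195)]),np.hstack([z(T,200,190),z(T3,200,190)])]))
E
```

```text
0 [0.4755 0.1751 0.1272] [[178.1759 222.2312]] [[252.8781 222.4437]]
0.1 [0.4824 0.1769 0.1307] [[175.186  224.1455]] [[249.2801 221.7196]]
0.8 [0.5353 0.1911 0.1334] [[161.4453 239.5619]] [[222.9408 218.9473]]
0.9 [0.5426 0.1931 0.1307] [[160.7335 241.7356]] [[219.5971 218.936 ]]
1.0 [0.5495 0.1949 0.1272] [[160.3568 243.8289]] [[216.4894 219.0233]]
```

View pics/g.png

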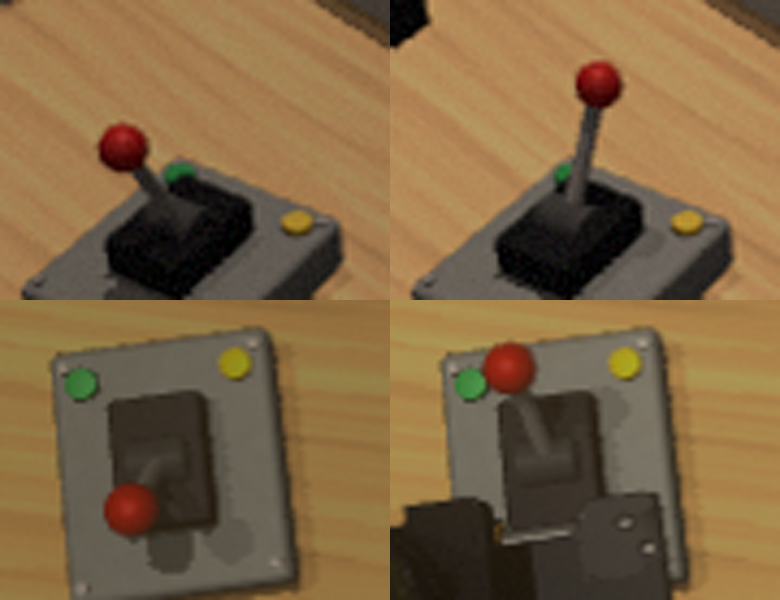

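The end position fits q = 1.0, but the start fit q of about 0.1, so the angle is only known to about 0.1. There is plenty of time, so I'll repeat the push gently and see whether the lever gives any further.

Request:
play_rows(
  series="40 0 0 0 0 0 255;80 0 0 0 0 0 255;115 0 0 0 0 0 255;123 0 0 0 0 0 255;123 -25 0 0 0 0 255;123 -55 0 0 0 0 255;123 -80 0 0 0 0 255;123 -95 0 0 0 0 255;123 -101 0 0 0 0 255;123 -101 0 0 0 0 255",
)

```text
clock: 12.7
ee_pos: [0.523, 0.1906, 0.1118]
ee_rot: [-0.563, 0.427, 0.563, 0.429]
ft_force: [0.3, 0.2, -0.5]
opening: 0.002
```

Request:
play_rows(
  series="0 -3 0 0 0 0 255;0 -6 0 0 0 0 255;0 -6 0 0 0 0 255",
)

```text
clock: 12.95
ee_pos: [0.5285, 0.1923, 0.112]
ee_rot: [-0.563, 0.427, 0.563, 0.429]
ft_force: [-0.0, -0.7, 0.8]
opening: 0.001
```

Request:
play_rows(
  series="0 -3 0 0 0 0 255;0 -6 0 0 0 0 255;0 -6 0 0 0 0 255",
)

```text
clock: 13.2
ee_pos: [0.5297, 0.1928, 0.1114]
ee_rot: [-0.56, 0.43, 0.566, 0.426]
ft_force: [-11.0, -3.4, 7.1]
opening: 0.004
```

Request:
play_rows(
  series="0 -3 0 0 0 0 255;0 -5 0 0 0 0 255;0 -5 0 0 0 0 255",
)

```text
clock: 13.45
ee_pos: [0.5296, 0.1929, 0.1113]
ee_rot: [-0.558, 0.433, 0.568, 0.423]
ft_force: [-13.2, -4.3, 10.3]
opening: 0.001
```

It is a hard stop at the same spot (x = 0.530), with no further travel. I'll retreat clear.

Request:
play_rows(
  series="0 20 0 0 0 0 255;0 50 0 0 0 0 255;0 80 0 0 0 0 255;0 105 0 0 0 0 255;-30 105 0 0 0 0 255;-65 105 0 0 0 0 255;-105 105 0 0 0 0 255;-125 105 0 0 0 0 255;-125 105 0 0 0 0 255;-125 105 0 0 0 0 255",
)

```text
clock: 14.28
ee_pos: [0.4316, 0.1653, 0.2397]
ee_rot: [-0.558, 0.431, 0.568, 0.424]
ft_force: [-0.7, -0.1, -0.1]
opening: 0.009
```

```bash
python3 - <<'E'
from h import *
s=env.sense();print(s['ee_pos'],s['clock'],s['ft_force'],abs(s['qd']).max())
S3=snapshot('side');T3=snapshot('top');cv2.imwrite('pics/s4.png',S3)
B=tri(blob(S3,(160,243),-10,5)[0],blob(T3,(216,218),-10,5)[0]);print(B)
E
```

```text
[0.4316 0.1653 0.2397] 14.2833 [-0.6512 -0.1244 -0.109 ] 0.05133659465457129
(array([0.551 , 0.2008, 0.1297]), [np.float64(0.00044025552822282927), np.float64(0.00044025552822265124)])
```

View pics/s4.png

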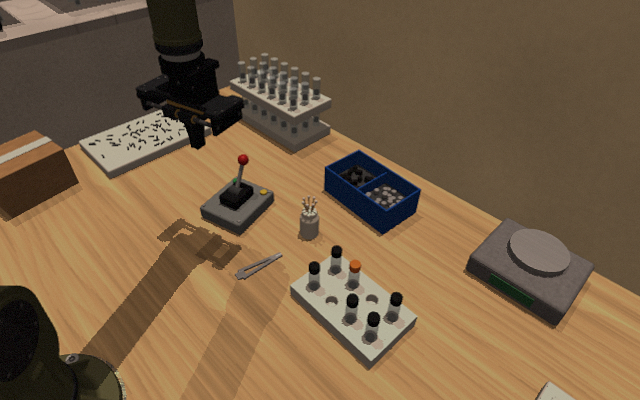

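The ball is at about (160, 243), leaning to the far side. Vials, jar, forceps and bin are where they started, and the arm is clear, so I'll hand it in.

```bash
python3 -c "
from rig import workorder
print(workorder.job_done())"
```

```text
the job is handed in; nothing more can be done
None
```

The orange-stoppered vial was pointed out and the line-stop toggle is pushed over to its far side. I handed the job in at about 14.4 s of the 51 s allowed.

- **Pointing:** I held the closed fingertips about 26 mm above the orange stopper for at least 2.5 s. They were within about 2 mm of my estimate of its centre and touched nothing.
- **Toggle:** I pushed the lever until the force rose to about 13 N. A second push stopped at the same spot at about 14 N, so it is at the end stop. The arm then moved clear, and the wrist force there is within sensor noise (under 1 N).
- **Rest of the scene:** in the last side picture the vials, jar, forceps and bin stand where they were at the start.

**One check disagreed:** the camera-measured ball travel was 70 mm against the nominal 77 mm. The measured end position fits the far stop, and the start position was the one a few millimetres off. I put this down to image and calibration error.

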